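# Find the rocking corner of the jig plate and shim it

## Robot

A 7-joint arm with a two-finger parallel gripper is mounted at the origin on a cart in front of the work surface, level with it; the furniture and walls round the work are solid. World frame = base frame: x ahead of the robot, y to its left, z up, the work surface at z = 0. Lengths are in m, angles in degrees, forces in N, time in s.
With the tool pointing down it reaches from about 0.425 to 0.875 m from the base axis. Payload 4.7 kg.
Tool frame: the origin (TCP) lies midway between the tips of the shut fingers; the grasp point (between the pads) lies 19 mm behind it; z points along the fingers, y is the line along which they close (so a half turn about z gives the same grasp; the last joint's range is limited). The gripper opens to 87 mm and grips with 3 to 60 N. Pads are 19 mm wide; open, the fingers measure 117 mm over their backs; the gripper's body (75 mm by 190 mm) begins 51 mm behind the grasp point.
Start: joints at [-69.093, 18.392, -4.016, 83.108, 1.295, 78.541, -3.26], TCP at [0.223, 0.61, 0.223] pointing down, gripper open.
Joint ranges: [-163.93, 163.93], [-17.29, 119.83], [-79.2, 71.16], [3.27, 140.29], [-89.18, 269.18], [5.43, 117.66], [-154.24, 154.24]. Speed limits (degrees/s): [147.25, 147.25, 180, 180, 180, 180, 180].

## Interface

Orientations are given as [roll, pitch, yaw] about the fixed x, y, z axes, in that order (R = Rz(yaw) Ry(pitch) Rx(roll)).
In Python, from cell import env, viewer, boxes_of, masks_of gives the robot as it stands. The module is installed in compiled form; this text tells all that it offers.
- The arm moves only by the tool apply_moves, never from a script. Its argument "moves" is a list of rows, each a list of 7 numbers: the shift along the tool's x, y, z scaled (see below), then the turn, a rotation vector about the tool's x, y, z scaled (see below), then the opening, from 0 (shut) to 1 (fully open). A call has 1 to 20 rows; each row is the pose to reach, as a shift and turn from the pose commanded when the call began, along the tool's axes at that moment; what a row does not reach only later rows make up. The controller multiplies each number of a shift by 0.2 m and each number of a turn by 1.5 rad. A row lasts 1/10 s, in which the tool goes at most 50 mm and 8.59 degrees, less where a joint would pass 70% of its speed; a pose out of reach is approached as far as the arm can. A call with a number of a shift or a turn outside -1 to 1 is refused whole. A call with a gripper value outside its range is refused whole. The fingers move at their own pace and stop on an object; "grip_force" is the grip in N (left out, the last holds). Time passes only in rows, so rows that repeat a pose let the fingers close. It gives the time, the measured TCP pose, the force, the opening and the grip force at its end, in the units of the state.
- env.get_obs(): the state, without advancing time (a new reading comes with each control period).
- viewer.read_camera(name): name is "scene" or "top" or "wrist"; returns the picture (480x640x3 uint8, red, green, blue); there is no depth.
- viewer.get_calibration(name): a dict with "fov_y" (degrees; the focal length in pixels is half the picture's height over the tangent of half this angle, whatever the lens; pixels are square), "cx", "cy" (the principal point, pixels), "k1" (the pictures are not rectified: a ray, as slopes to the right and down, at radius r is drawn at 1 + k1 r^2 times it, then the intrinsics apply), "position" and "orientation" of the camera in the world. Camera axes: x right, y up, looking along -z (the intrinsics and any distortion apply to the point x, -y, -z); pixel columns grow to the right and rows downward; lengths in m; the calibration is good to about 2 mm. A picture is of the moment at which its call begins: read the wrist's pose just before it. get_calibration takes no time and is no camera call; for the wrist camera it gives the pose at the moment of the call.
- env.sign_off(): hands the job in; it is judged then, once.
Trained networks look in the newest picture that a camera, given by its name, has taken for a name from the list of things; names that differ only in an ending like _2 or _b are one class to them, and where a whole thing is asked for, a point or a joint stands for the part that bears it (a point fixed in the world has none). Each returns a list of dicts, best first, with "conf" (0 to 1); they miss things now and then, are a little off and sometimes report something else, mostly with a low value. They report only what shows in the picture. A call takes as long as a camera call.
- boxes_of(camera, target): "location" ([column, row] in pixels, amid what is visible of it).
- masks_of(camera, target): "pixels" (480x640 bool, what is visible of it) and "location" ([column, row] in pixels, amid what is visible of it).
The state is a dict: "time_s": time; "qpos": joint angles; "joint_velocities": joint speeds; "effort": joint torques, N m; "tool_pos": TCP position; "tool_rot": TCP orientation; "force": force on the tool from outside, world axes, zero at the start; "wrist_torque": the same for the moment, N m; "grip_width": finger opening in m; "grasp_force": force on a finger pad.
Only numpy, scipy, OpenCV 4.12 (cv2) and the standard library are available. Lean on these libraries where they do the work, as an engineer would, in place of code of your own. Each camera call takes 0.05 s, during which the arm holds its last target. There are 200 camera calls.

## Task

One corner of the square jig plate rocks. Press down on the plate's corners with closed fingertips until you find the one that gives, then press that corner's shim tab (the steel tab sticking out beside it) fully flat. Leave the other three shims standing up and the loose things round the jig alone: nothing is to be picked up or shoved.

Things in the scene. Friction and masses are not known exactly. Their poses are not given: they have to be found in the camera images.
- jig: the jig: dark steel base, 170 (x) x 250 (y) x 8 mm, fixed to the table, turned by up to 25 degrees. Origin: centre of its underside, on the table top; x points from its near to its far side, y to its left, z up. Corners and shims are numbered 1 near left, 2 near right, 3 far left, 4 far right in this frame
- plate: the jig plate: square aluminium plate, 150x150x10 mm, over the middle of the base, on a sprung stud with a nut (9 mm proud) at its centre. Origin: its centre, 31.5 mm above the table; flat top at 36.5 mm. Level at the start, springs back level when let go. Three corners stand on packed feet; one, different from run to run and alike to look at, has a gap below
- corner_1 (a point): point on the top face of the plate over its near left foot, 55 mm from the plate's centre along both plate axes (20 mm in from both edges); press straight down here. Moves with the plate: 36.5 mm above the table when level. A firm corner gives less than 1.5 mm; the rocking one goes 4 mm down at 2 to 5 N and 7 mm down, to a hard stop, at 4 to 12 N, less the nearer the outer corner one presses
- corner_2 (a point): point on the top face of the plate over its near right foot, 55 mm from the plate's centre along both plate axes (20 mm in from both edges); press straight down here. Moves with the plate: 36.5 mm above the table when level. A firm corner gives less than 1.5 mm; the rocking one goes 4 mm down at 2 to 5 N and 7 mm down, to a hard stop, at 4 to 12 N, less the nearer the outer corner one presses
- corner_3 (a point): point on the top face of the plate over its far left foot, 55 mm from the plate's centre along both plate axes (20 mm in from both edges); press straight down here. Moves with the plate: 36.5 mm above the table when level. A firm corner gives less than 1.5 mm; the rocking one goes 4 mm down at 2 to 5 N and 7 mm down, to a hard stop, at 4 to 12 N, less the nearer the outer corner one presses
- corner_4 (a point): point on the top face of the plate over its far right foot, 55 mm from the plate's centre along both plate axes (20 mm in from both edges); press straight down here. Moves with the plate: 36.5 mm above the table when level. A firm corner gives less than 1.5 mm; the rocking one goes 4 mm down at 2 to 5 N and 7 mm down, to a hard stop, at 4 to 12 N, less the nearer the outer corner one presses
- shim_1 (a joint): angle of the near left corner's shim, a steel rocker tab 24 mm wide, 3.5 mm thick, hinged 5 mm outside the plate's left edge, 24 mm above the table, and 45 mm long from there. 0 = standing up at 26 degrees; 0.45 rad = pressed flat (level), its stop. About 6 N on the tab moves it; it stays where left. It goes flat only at the rocking corner; at a firm one it sticks at about 0.23
- tab_1 (a point): point on the top face of the near left shim's tab, 32 mm out from its hinge, i.e. 112 mm from the jig's middle line (y) and 55 mm along x when flat; press down here. About 40 mm above the table when the tab is up, 26 mm when flat; moves with the tab
- shim_2 (a joint): angle of the near right corner's shim, a steel rocker tab 24 mm wide, 3.5 mm thick, hinged 5 mm outside the plate's right edge, 24 mm above the table, and 45 mm long from there. 0 = standing up at 26 degrees; 0.45 rad = pressed flat (level), its stop. About 6 N on the tab moves it; it stays where left. It goes flat only at the rocking corner; at a firm one it sticks at about 0.23
- tab_2 (a point): point on the top face of the near right shim's tab, 32 mm out from its hinge, i.e. 112 mm from the jig's middle line (y) and 55 mm along x when flat; press down here. About 40 mm above the table when the tab is up, 26 mm when flat; moves with the tab
- shim_3 (a joint): angle of the far left corner's shim, a steel rocker tab 24 mm wide, 3.5 mm thick, hinged 5 mm outside the plate's left edge, 24 mm above the table, and 45 mm long from there. 0 = standing up at 26 degrees; 0.45 rad = pressed flat (level), its stop. About 6 N on the tab moves it; it stays where left. It goes flat only at the rocking corner; at a firm one it sticks at about 0.23
- tab_3 (a point): point on the top face of the far left shim's tab, 32 mm out from its hinge, i.e. 112 mm from the jig's middle line (y) and 55 mm along x when flat; press down here. About 40 mm above the table when the tab is up, 26 mm when flat; moves with the tab
- shim_4 (a joint): angle of the far right corner's shim, a steel rocker tab 24 mm wide, 3.5 mm thick, hinged 5 mm outside the plate's right edge, 24 mm above the table, and 45 mm long from there. 0 = standing up at 26 degrees; 0.45 rad = pressed flat (level), its stop. About 6 N on the tab moves it; it stays where left. It goes flat only at the rocking corner; at a firm one it sticks at about 0.23
- tab_4 (a point): point on the top face of the far right shim's tab, 32 mm out from its hinge, i.e. 112 mm from the jig's middle line (y) and 55 mm along x when flat; press down here. About 40 mm above the table when the tab is up, 26 mm when flat; moves with the tab
- bolt_a: pale hex bolt, 13 mm across and 35 mm tall, standing on its head on the jig's base between the two left shims; bystander, leave it. Origin: centre of its underside
- bolt_b: pale hex bolt, 13 mm across and 29 mm tall, standing on its head on the jig's base between the two right shims; bystander, leave it. Origin: centre of its underside
- fuel_cap: black ribbed round filler cap, 68 mm across, 33 mm tall, lying to the left of the jig; bystander, leave it. Origin: centre of its underside
- bracket: bare zinc hinge bracket, 80x50x23 mm, lying to the left of the jig; bystander, leave it. Origin: centre of its underside
- tape: small black roll of tape, 58 mm across, 19 mm tall, lying to the right of the jig; bystander, leave it. Origin: centre of its underside
- amber_driver: screwdriver with amber handle, 165 mm long, 30 mm thick, lying to the right of the jig; bystander, leave it. Origin: underside of its middle, long axis along its y

How it is judged:
By the outcome, as a careful person would: the job done as asked, in the order asked, and still so for the second after the job is handed in, with the robot touching nothing.
It also fails if it takes over 51 s, if anything falls off the work surface, if the arm or the gripper's body presses on something with over 40 N, if the wrist force passes 120 N, or if a joint passes its speed limit or range.

## Working session

There is one attempt and no reset: what is moved stays moved. The work goes in short steps, Python scripts to look and compute and a tool call to move; the robot and the scene stay as the last step left them, time stands still between calls to the robot, and variables do not carry over. Pictures are saved under pics/ and viewed, at most 10 in all, crops included, and the job is handed in when it is done.

Besides the shell and the picture viewer there is one more tool, called after "Request:" as name([rows], argument=value, ...), one row to a line, values as JSON. apply_moves: Moves the arm, as the interface text tells. Shifts and turns lie within -1 to 1; 1 stands for 0.2 m of shift or 1.5 rad of turn. Its arguments: {"type":"object","properties":{"moves":{"type":"array","items":{"type":"array","items":{"type":"number","minimum":-1,"maximum":1}}},"grip_force":{"type":"number"}},"required":["moves"]}

```bash
mkdir -p pics; python3 - <<'E'
from cell import env, viewer, boxes_of, masks_of
import cv2
for c in ("top","scene"):
    im=viewer.read_camera(c); cv2.imwrite(f"pics/{c}0.png",im[:,:,::-1]); print(c,viewer.get_calibration(c))
    for t in ("plate","jig","tab_1","bolt_a"):
        print(t,[(round(b["conf"],2),[round(float(v),1) for v in b["location"]]) for b in boxes_of(c,t)])
o=env.get_obs(); print(o)
E
```

```text
top {'fov_y': 42.24743396687609, 'cx': 321.59065699408336, 'cy': 236.8735653523189, 'k1': -0.15852094499228717, 'position': array([0.42202576, 0.00996473, 1.17845718]), 'orientation': array([  8.96882771,  -1.22497164, -90.04479934])}
plate [(0.76, [285.1, 274.7])]
jig [(0.81, [288.4, 275.4])]
tab_1 [(0.91, [338.8, 304.8]), (0.89, [231.8, 303.4]), (0.7, [343.1, 247.1]), (0.59, [231.2, 242.0])]
bolt_a []
scene {'fov_y': 54.263000150149885, 'cx': 307.90932054625944, 'cy': 233.22592515318613, 'k1': 0.008230209794212575, 'position': array([-0.11231004, -0.52832615,  0.54035796]), 'orientation': array([ 60.83132263,  -0.53119043, -54.96325948])}
plate [(0.61, [256.3, 247.2])]
jig [(0.62, [257.7, 253.2])]
tab_1 [(0.66, [239.2, 221.6]), (0.66, [312.5, 250.0]), (0.6, [274.9, 268.5]), (0.44, [203.1, 240.0])]
bolt_a [(0.63, [298.5, 266.6]), (0.41, [226.5, 229.5])]
{'time_s': 0.5, 'qpos': array([-69.09367895,  18.39226871,  -4.01776388,  83.11050832,
         1.29404007,  78.54105658,  -3.26108233]), 'joint_velocities': array([ 0.00951321,  0.13772069, -0.0320858 , -0.03780855, -0.00710484,
        0.07423174, -0.08998769]), 'effort': array([ 9.53557617e-06, -4.90610754e+01, -4.02511954e-01, -3.12460685e+01,
       -6.36661705e-02,  3.47137044e-02,  6.35782908e-05]), 'tool_pos': array([0.22336594, 0.61041008, 0.22255688]), 'tool_rot': array([1.79998742e+02, 1.42475738e-03, 1.59902846e+02]), 'force': array([ 0.44274136, -0.76811973, -0.27192769]), 'wrist_torque': array([-0.00666855,  0.04265928, -0.00731374]), 'grasp_force': 0.0, 'grip_width': 0.08662763749523857}
```

View pics/top0.png

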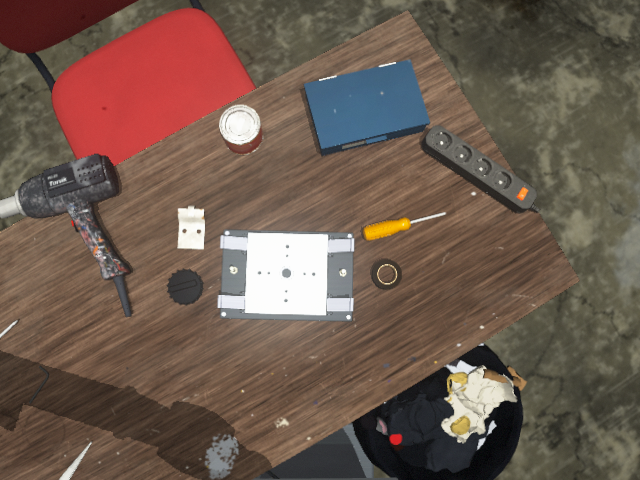

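The top view shows the jig nearly square to the world. The plate is at about (287,273), with tabs at (233,242), (343,243), (232,302) and (341,304).

```bash
cat > h.py <<'E'
import numpy as np, cv2
from scipy.spatial.transform import Rotation as R
from cell import env, viewer, boxes_of, masks_of
def toworld(cam,px,z):
    c=viewer.get_calibration(cam); f=240/np.tan(np.radians(c["fov_y"]/2))
    K=np.array([[f,0,c["cx"]],[0,f,c["cy"]],[0,0,1]])
    p=cv2.undistortPoints(np.array(px,float).reshape(-1,1,2),K,np.array([c["k1"],0,0,0,0])).reshape(-1,2)
    d=R.from_euler("xyz",c["orientation"],degrees=True).apply(np.c_[p[:,0],-p[:,1],-np.ones(len(p))])
    C=c["position"]; return C+d*((z-C[2])/d[:,2])[:,None]
def rect(cam,name,z):
    m=masks_of(cam,name)[0]; cs,_=cv2.findContours(m["pixels"].astype(np.uint8),0,1)
    w=toworld(cam,max(cs,key=cv2.contourArea).reshape(-1,2),z)
    return cv2.minAreaRect(w[:,:2].astype(np.float32)*1000)
E
python3 - <<'E'
from h import *
np.set_printoptions(precision=4,suppress=True)
for c in ("top","scene"):
    viewer.read_camera(c)
    print(c,"plate",rect(c,"plate",.0365),"jig",rect(c,"jig",.008))
    for t,z in (("tab_1",.033),("bolt_a",.03)):
        b=boxes_of(c,t); 
        if b: print(t,toworld(c,[x["location"] for x in b],z)[:,:2])
E
```

```text
top plate ((534.6959228515625, 51.27616882324219), (150.17628479003906, 150.2228546142578), 88.85398864746094) jig ((535.0562133789062, 52.2847900390625), (256.0532531738281, 173.01419067382812), 88.65105438232422)
tab_1 [[ 0.5969  0.1488]
 [ 0.4782 -0.0415]
 [ 0.5374  0.0525]
 [ 0.4801  0.152 ]
 [ 0.5436  0.1483]]
bolt_a [[0.5424 0.1503]]
scene plate ((526.0677490234375, 44.47584533691406), (155.5328826904297, 155.69500732421875), 88.69074249267578) jig ((545.658203125, 72.94671630859375), (306.0141906738281, 207.8180694580078), 89.26468658447266)
tab_1 [[ 0.4777 -0.0428]
 [ 0.4756  0.1592]]
bolt_a [[0.5468 0.1637]]
```

View pics/scene0.png

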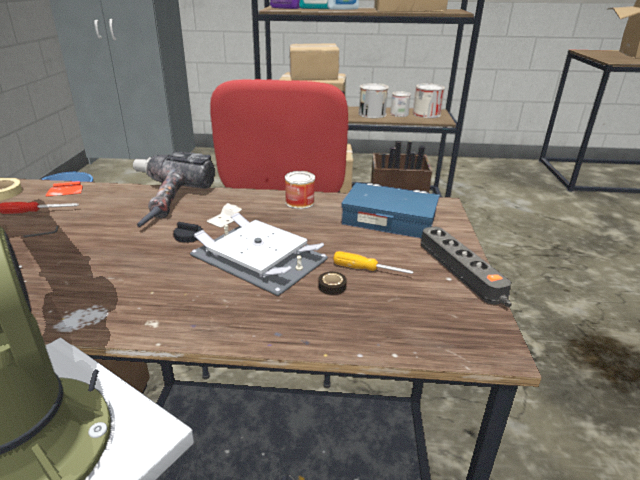

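Request:
apply_moves([
  [-0.1,-0.09,0,0,0,0,0],
  [-0.28,-0.26,0,0,0,0,0],
  [-0.46,-0.43,0,0,0,0,0],
  [-0.64,-0.6,0,0,0,0,0],
  [-0.82,-0.77,0,0,0,0,0],
  [-0.95,-0.88,0,0,0,0,0],
  [-1,-0.925,0,0,0,0,0],
  [-1,-0.925,0,0,0,0,0],
], grip_force=20)

```text
time_s: 1.8
tool_pos: [0.3488, 0.3667, 0.223]
tool_rot: [179.9, 0.0, 159.7]
force: [-0.6, 0.6, -0.3]
grip_width: 0.0311
grasp_force: 0.0
```

Request:
apply_moves([
  [-0.1,-0.1,0,0,0,0.08,0],
  [-0.25,-0.25,0,0,0,0.17,0],
  [-0.4,-0.4,0,0,0,0.26,0],
  [-0.55,-0.55,0,0,0,0.35,0],
  [-0.7,-0.7,0,0,0,0.44,0],
  [-0.85,-0.85,0,0,0,0.53,0],
  [-0.95,-0.95,0,0,0,0.62,0],
  [-1,-0.99,0,0,0,0.71,0],
  [-1,-0.99,0,0,0,0.79,0],
  [-1,-0.99,0,0,0,0.827,0],
  [-1,-0.99,0,0,0,0.827,0],
  [-1,-0.99,0,0,0,0.827,0],
])

```text
time_s: 3.0
tool_pos: [0.4674, 0.1151, 0.2225]
tool_rot: [180.0, -0.0, 89.1]
force: [0.7, 0.5, 0.5]
grip_width: 0.0006
grasp_force: 0.0
```

```bash
python3 - <<'E'
from h import *
im=viewer.read_camera("wrist"); cv2.imwrite("pics/w1.png",im[:,:,::-1])
print(rect("wrist","plate",.0365)); b=boxes_of("wrist","tab_1")
print([x["location"] for x in b],toworld("wrist",[x["location"] for x in b],.033)[:,:2])
E
```

```text
((535.53173828125, 66.00718688964844), (123.62071228027344, 151.84288024902344), 87.58647918701172)
[[328.6, 177.2], [435.7, 176.6]] [[0.48294163 0.14822557]
 [0.58983356 0.14741079]]
```

View pics/w1.png

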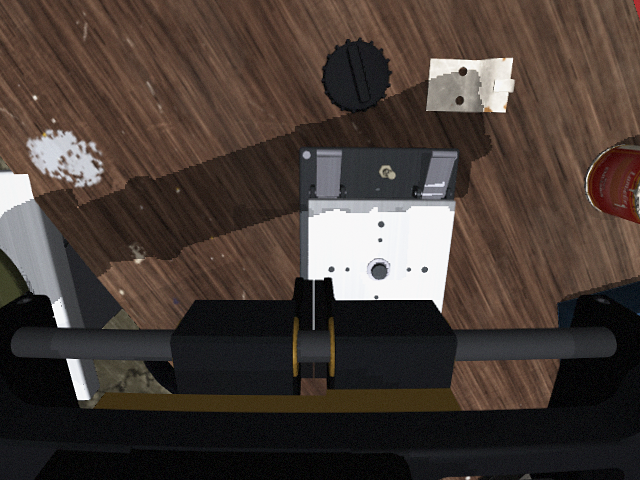

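Request:
apply_moves([
  [-0.034,0.068,0.1,0,0,0,0],
  [-0.034,0.068,0.3,0,0,0,0],
  [-0.034,0.068,0.5,0,0,0,0],
  [-0.034,0.068,0.68,0,0,0,0],
  [-0.034,0.068,0.8,0,0,0,0],
  [-0.034,0.068,0.86,0,0,0,0],
  [-0.034,0.068,0.88,0,0,0,0],
  [-0.034,0.068,0.88,0,0,0,0],
  [-0.034,0.068,0.88,0,0,0,0],
])

```text
time_s: 4.05
tool_pos: [0.4821, 0.1066, 0.0479]
tool_rot: [179.9, -0.1, 88.8]
force: [0.7, -0.8, 0.2]
grip_width: 0.0004
grasp_force: 0.0
```

Request:
apply_moves([
  [0,0,0.02,0,0,0,0],
  [0,0,0.04,0,0,0,0],
  [0,0,0.05,0,0,0,0],
  [0,0,0.06,0,0,0,0],
  [0,0,0.065,0,0,0,0],
  [0,0,0.07,0,0,0,0],
  [0,0,0.07,0,0,0,0],
  [0,0,0.07,0,0,0,0],
])

```text
time_s: 4.85
tool_pos: [0.481, 0.1063, 0.0362]
tool_rot: [-179.9, -0.1, 88.8]
force: [-11.3, -2.1, 32.2]
grip_width: 0.0002
grasp_force: 15.7
```

Request:
apply_moves([
  [0,0,-0.08,0,0,0,0],
  [0,0,-0.15,0,0,0,0],
  [-0.1,0,-0.15,0,0,0,0],
  [-0.28,0,-0.15,0,0,0,0],
  [-0.45,0,-0.15,0,0,0,0],
  [-0.54,0,-0.15,0,0,0,0],
  [-0.54,0,-0.1,0,0,0,0],
  [-0.54,0,-0.06,0,0,0,0],
  [-0.54,0,-0.03,0,0,0,0],
  [-0.54,0,-0.015,0,0,0,0],
  [-0.54,0,-0.005,0,0,0,0],
  [-0.54,0,0,0,0,0,0],
  [-0.54,0,0,0,0,0,0],
  [-0.54,0,0,0,0,0,0],
])

```text
time_s: 6.25
tool_pos: [0.4781, -0.0003, 0.0362]
tool_rot: [-179.8, -0.1, 88.9]
force: [-15.7, -1.3, 38.1]
grip_width: 0.0006
grasp_force: 19.7
```

Request:
apply_moves([
  [0,0,-0.08,0,0,0,0],
  [0,0,-0.15,0,0,0,0],
  [-0.01,0.1,-0.15,0,0,0,0],
  [-0.01,0.28,-0.15,0,0,0,0],
  [-0.01,0.45,-0.15,0,0,0,0],
  [-0.01,0.55,-0.15,0,0,0,0],
  [-0.01,0.55,-0.1,0,0,0,0],
  [-0.01,0.55,-0.06,0,0,0,0],
  [-0.01,0.55,-0.03,0,0,0,0],
  [-0.01,0.55,-0.015,0,0,0,0],
  [-0.01,0.55,-0.005,0,0,0,0],
  [-0.01,0.55,0,0,0,0,0],
  [-0.01,0.55,0,0,0,0,0],
  [-0.01,0.55,0,0,0,0,0],
])

```text
time_s: 7.65
tool_pos: [0.5865, -0.0054, 0.0363]
tool_rot: [-179.8, -0.2, 88.8]
force: [-12.9, 0.3, 30.4]
grip_width: 0.0005
grasp_force: 14.6
```

Request:
apply_moves([
  [0,0,-0.08,0,0,0,0],
  [0,0,-0.15,0,0,0,0],
  [0.1,0.01,-0.15,0,0,0,0],
  [0.28,0.01,-0.15,0,0,0,0],
  [0.45,0.01,-0.15,0,0,0,0],
  [0.555,0.01,-0.15,0,0,0,0],
  [0.555,0.01,-0.1,0,0,0,0],
  [0.555,0.01,-0.06,0,0,0,0],
  [0.555,0.01,-0.03,0,0,0,0],
  [0.555,0.01,-0.015,0,0,0,0],
  [0.555,0.01,-0.005,0,0,0,0],
  [0.555,0.01,0,0,0,0,0],
  [0.555,0.01,0,0,0,0,0],
  [0.555,0.01,0,0,0,0,0],
])

```text
time_s: 9.05
tool_pos: [0.5935, 0.1043, 0.0332]
tool_rot: [179.9, 0.0, 88.8]
force: [-0.7, -1.3, 3.5]
grip_width: 0.0005
grasp_force: 1.8
```

Request:
apply_moves([
  [0,0,0.005,0,0,0,0],
  [0,0,0.01,0,0,0,0],
  [0,0,0.014,0,0,0,0],
  [0,0,0.014,0,0,0,0],
])

```text
time_s: 9.45
tool_pos: [0.5938, 0.1046, 0.031]
tool_rot: [179.9, -0.0, 88.8]
force: [-2.1, -2.5, 9.4]
grip_width: 0.0003
grasp_force: 4.5
```

Request:
apply_moves([
  [0,0,-0.08,0,0,0,0],
  [0,0,-0.18,0,0,0,0],
  [0.1,-0.02,-0.18,0,0,0,0],
  [0.25,-0.02,-0.18,0,0,0,0],
  [0.29,-0.02,-0.18,0,0,0,0],
  [0.29,-0.02,-0.12,0,0,0,0],
  [0.29,-0.02,-0.07,0,0,0,0],
  [0.29,-0.02,-0.05,0,0,0,0],
  [0.29,-0.02,-0.03,0,0,0,0],
  [0.29,-0.02,-0.01,0,0,0,0],
  [0.29,-0.02,0.005,0,0,0,0],
  [0.29,-0.02,0.015,0,0,0,0],
  [0.29,-0.02,0.022,0,0,0,0],
  [0.29,-0.02,0.028,0,0,0,0],
  [0.29,-0.02,0.028,0,0,0,0],
  [0.29,-0.02,0.028,0,0,0,0],
])

```text
time_s: 11.05
tool_pos: [0.5906, 0.1635, 0.0259]
tool_rot: [180.0, -0.1, 88.8]
force: [-2.6, 1.9, 12.0]
grip_width: 0.0004
grasp_force: 6.2
```

Request:
apply_moves([
  [0,0,0.004,0,0,0,0],
  [0,0,0.007,0,0,0,0],
  [0,0,0.007,0,0,0,0],
  [0,0,0.007,0,0,0,0],
])

```text
time_s: 11.45
tool_pos: [0.5906, 0.1635, 0.0257]
tool_rot: [180.0, -0.2, 88.8]
force: [-6.2, 1.9, 19.3]
grip_width: 0.0001
grasp_force: 9.7
```

At its stop: the force went up with almost no travel. I'll lift off, back away and check.

Request:
apply_moves([
  [0,0,-0.05,0,0,0,0],
  [0,0,-0.15,0,0,0,0],
  [0,0,-0.35,0,0,0,0],
  [0,0,-0.55,0,0,0,0],
  [0,0,-0.75,0,0,0,0],
  [0,0,-0.95,0,0,0,0],
  [-0.15,-0.1,-1,0,0,0,0],
  [-0.35,-0.3,-1,0,0,0,0],
  [-0.5,-0.5,-1,0,0,0,0],
  [-0.5,-0.5,-1,0,0,0,0],
])

```text
time_s: 12.45
tool_pos: [0.4838, 0.0591, 0.2216]
tool_rot: [-179.8, 0.0, 88.4]
force: [0.1, -0.9, 0.1]
grip_width: 0.0007
grasp_force: 0.0
```

```bash
python3 - <<'E'
from h import *
im=viewer.read_camera("wrist"); s=viewer.read_camera("scene")
a=cv2.resize(im[60:360,200:600],(800,600)); b=cv2.resize(s[190:310,160:360],(800,480),interpolation=cv2.INTER_CUBIC)
cv2.imwrite("pics/w2.png",a[:,:,::-1]); cv2.imwrite("pics/s2.png",b[:,:,::-1]); print(env.get_obs()["force"])
E
```

```text
[-0.43260744  0.13364849 -0.07846768]
```

View pics/w2.png

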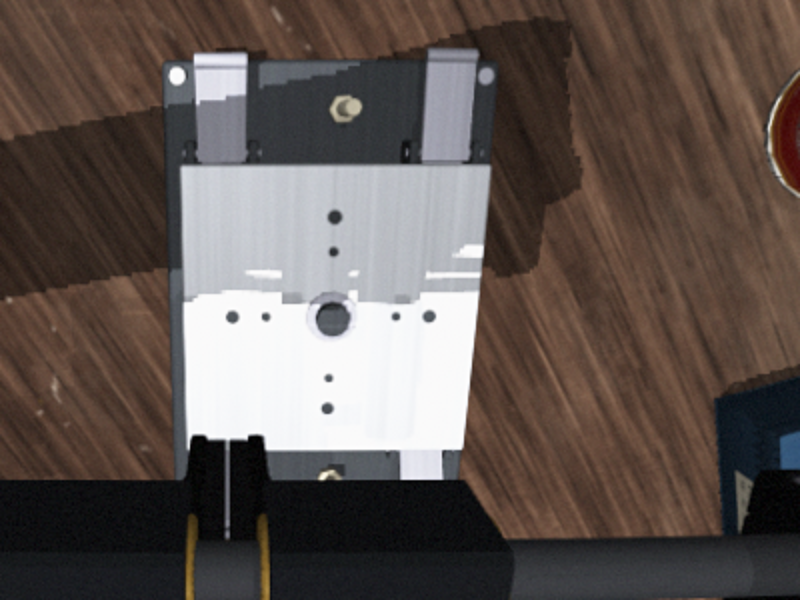

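View pics/s2.png

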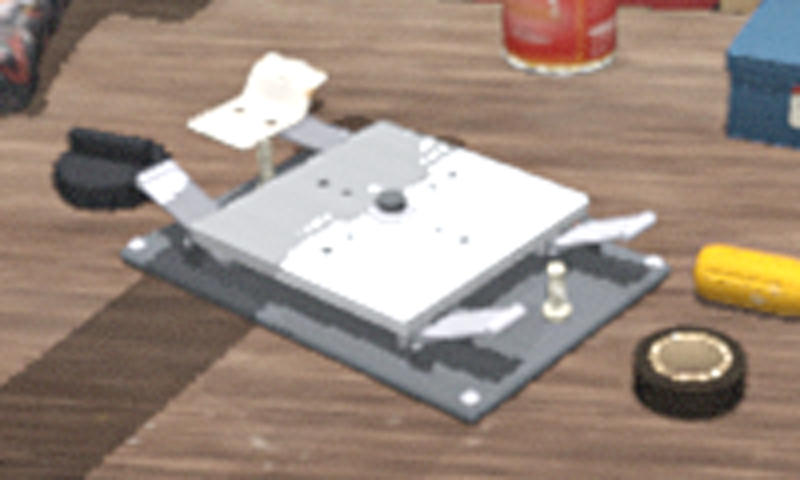

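The crops show shim 3 (far left, behind the plate at about (315,130) in the scene crop) lying level. The other three stand up, and the bolts and other loose things are where they were.

```bash
python3 -c "
from cell import env
print(env.sign_off())"
```

```text
the job is handed in; nothing more can be done
None
```

Corner 3 (far left) was the one that rocked. I pressed its shim flat to the stop, left the other three standing and the loose things untouched, and handed the job in at about 12.5 s.

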